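Set a blank conveyor selector by counting clicks

TASK

Set the conveyor's speed on the grey control box: gently turn the unmarked black selector knob anticlockwise until it meets its end stop, without forcing it against the stop, then turn it clockwise four clicks from the stop and leave it resting in that fourth click. Only then press the green start button right down and let it come back up. Leave the red stop button and the other things on the bench alone.

Things in the scene. Friction and masses are not known exactly. Their poses are not given: they have to be found in the camera images.
- control_box: Grey box with an aluminium top plate, fixed to the table, 140 x 250 x 62 mm (x, y, z). Origin at the centre of its underside; at yaw 0 its x axis points away from the robot, y to the robot's left. On its top plate, all at x = 0 in its frame: the selector at y = +70 mm, the green button at y = -25 mm, the red button at y = -85 mm.
- selector_top (a point): Middle of the knob's top face, on its vertical turning axis, 94 mm above the table; fixed to the box, does not turn. The knob: a blank ribbed black cylinder 34 mm across (36 over the ribs), free to grip from 3 mm to 32 mm above the plate; nothing shows its setting. It turns about 200 degrees between two hard end stops and starts anywhere between, at least one click from the anticlockwise stop.
- selector_foot (a point): Knob axis at the plate, 62 mm above the table. Clicks: a spring detent holds the knob in resting positions, unevenly spaced 20 to 35 degrees apart (angles not known beforehand). The anticlockwise stop (seen from above) is itself a resting position, number zero. Let go, the knob settles into the nearest click. Bearing friction about 0.02 N m.
- selector_mount (a joint): Elastic twist (rad) of the switch's mounting in the box, positive clockwise, 0.25 rad per N m put on the knob; beyond 0.25 either way (1 N m, driving hard against a stop) it is overstrained. Leaving a click, the knob resists with a moment rising to 0.15 to 0.35 N m; this falls, reverses at the crest (the detent pulls the knob on), and at the next click jumps back to resisting.
- start_button (a joint): Travel of the green start button (m): 0 up, 0.006 fully down; spring-loaded, about 5 N fully down, rises by itself.
- start_top (a point): Middle of the top face of the green button when it is up (26 mm diameter, in a black collar 42 mm across and 12 mm high), 84 mm above the table; pressed straight down. Fixed to the box.
- stop_button (a joint): Travel of the red stop button (m), like the green one; stays at 0.
- stop_top (a point): Middle of the top face of the red button when it is up, same size as the green one. Not to be pressed.
- red_part: Loose red plastic workpiece, 28 mm disc with an 18 mm stem, 34 mm tall, on the table beyond the box; origin at the middle of its underside.
- blue_part: Loose blue workpiece of the same shape, on the table beyond the box.
- screwdriver: Loose screwdriver, orange handle, 160 mm long, lying on the table between the robot and the box; origin under its middle.
- tape_roll: Loose yellow roll, 80 mm across, 25 mm high, on the table to the left; origin at the middle of its underside.
- parts_tray: Loose black divided tray, 160 x 120 x 35 mm, on the table to the right; origin at the middle of its underside.

How it is judged:
On the way, in this order (a step that is already met when the one before it is completed fails the run):
1. the selector is turned anticlockwise to its end stop (distance between selector_c10 and selector_mount_c1 below 0.002 m), for 0.1 s.
2. the selector rests in the fourth click clockwise from that stop (distance between selector_c10 and selector_mount_c2 below 0.002 m), for 0.4 s.
3. the green start button is pressed right down (value of joint start_button above 0.0045 m and distance between selector_c10 and selector_mount_c2 below 0.002 m), for 0.05 s.
At the end, for the whole second after the job is handed in: The selector rests, still, in the fourth click clockwise from its anticlockwise end stop (within about 0.1 rad of where that click holds it), and both buttons are up (within 1 mm) (distance between selector_c10 and selector_mount_c2 below 0.002 m and value of joint each of start_button, stop_button below 0.001 m and velocity of joint selector between -0.05 and 0.05 rad/s); the robot touches nothing.
It fails at once if the selector is forced: its mounting twists by more than 0.25 rad (about 1 N m), as when driven hard against a stop (value of joint selector_mount above 0.25 rad or value of joint selector_mount below -0.25 rad).
It fails at once if the green button is pressed (over 3 mm) while the selector is not in the fourth click (value of joint start_button above 0.003 m and not (distance between selector_c10 and selector_mount_c2 below 0.002 m)).
It fails at once if the red stop button is pressed (over 3 mm) (value of joint stop_button above 0.003 m).
It fails at once if a loose thing on the bench is moved by more than 20 mm (distance of any of red_part, blue_part, screwdriver, tape_roll, parts_tray from where it was at the start of the episode above 0.02 m).
It also fails if it takes over 72 s, if anything falls off the work surface, if the arm or the gripper's body presses on something with over 40 N, if the wrist force passes 120 N, or if a joint passes its speed limit or range.

ROBOT

A 6-joint arm with a two-finger parallel gripper is mounted at the origin on the work surface. World frame = base frame: x ahead of the robot, y to its left, z up, the work surface at z = 0. Lengths are in m, angles in rad, forces in N, time in s.
With the tool pointing down it reaches from about 0.25 to 0.8 m from the base axis. Payload 8.5 kg.
Tool frame: the origin (TCP) lies midway between the tips of the shut fingers; the grasp point (between the pads) lies 19 mm behind it; z points along the fingers, y is the line along which they close (so a half turn about z gives the same grasp; the last joint's range is limited). The gripper opens to 85 mm and grips with 20 to 120 N. Pads are 22 mm wide; open, the fingers measure 114 mm over their backs; the gripper's body (76 mm by 85 mm) begins 54 mm behind the grasp point. The pads swing forward as they close: fully open they stand 13 mm farther back than shut.
Start: joints at [1.33, 0.238, -0.013, 1.319, 0, 1.571], TCP at [0.125, 0.51, 0.231] pointing down, gripper open.
Joint ranges: [-2.66, 2.66], [-1.03, 1.9], [-1.14, 1.46], [-1.82, 2.27], [-1.45, 1.34], [-3.14, 3.14]. Speed limits (rad/s): [2.22, 2.22, 2.79, 3.14, 3.14, 3.14].

INTERFACE

Orientations are given as [roll, pitch, yaw] about the fixed x, y, z axes, in that order (R = Rz(yaw) Ry(pitch) Rx(roll)).
In Python, from workcell import env gives the robot as it stands.
- The arm moves only by the tool step_arm, never from a script. Its arguments are lists of equal length, an entry for each row: "delta_pos": the shift along the tool's x, y, z in units of 30 mm (1.0 is 30 mm), a list of three; "twist": the turn, a rotation vector about the tool's x, y, z in units of 5 degrees (1.0 is 5 degrees), a list of three. A call has 1 to 20 rows; each row is the pose to reach, as a shift and turn from the pose commanded when the call began, along the tool's axes at that moment; what a row does not reach only later rows make up. A row lasts 1/8 s, in which the tool goes at most 62.5 mm and 10.7 degrees, less where a joint would pass 70% of its speed; a pose out of reach is approached as far as the arm can. A call with a gripper value outside its range is refused whole. "hand" is the opening, from 0 (shut) to 1 (fully open), set as the call begins (left out, the last holds). The fingers move at their own pace and stop on an object; the grip force is fixed at half the most. Time passes only in rows, so rows that repeat a pose let the fingers close. It gives the time, the measured TCP pose, the force, the opening and the grip force at its end, in the units of the state.
- env.sense(): the state, without advancing time (a new reading comes with each control period).
- env.capture(name): name is "side" or "top"; returns (picture, depth): 420x560x3 uint8, red, green, blue; 420x560 float32, m along the optical axis (not along the pixel's ray), 0 where there is no reading.
- env.camera_info(name): a dict with "intrinsics" (3x3 intrinsics, pixels), "dist_coeffs" ([k1, k2, p1, p2, k3] as OpenCV has them; the pictures are not rectified), "T" (4x4, takes a point from camera to world coordinates). Camera axes: x right, y down, z forward; pixel columns grow to the right and rows downward; lengths in m; the calibration is good to about 2 mm. A picture is of the moment at which its call begins. camera_info takes no time and is no camera call.
- env.hand_in(): hands the job in; it is judged then, once.
The state is a dict: "t": time; "q": joint angles; "joint_vel": joint speeds; "joint_efforts": joint torques, N m; "tcp_pos": TCP position; "orientation": TCP orientation; "contact_force": force on the tool from outside, world axes, zero at the start; "torque": the same for the moment, N m; "opening": finger opening in m; "gripper_force": force on a finger pad.
Only numpy, scipy, OpenCV 4.12 (cv2) and the standard library are available. Lean on these libraries where they do the work, as an engineer would, in place of code of your own. Each camera call takes 0.05 s, during which the arm holds its last target. There are 200 camera calls.

## Working session

There is one attempt and no reset: what is moved stays moved. The work goes in short steps, Python scripts to look and compute and a tool call to move; the robot and the scene stay as the last step left them, time stands still between calls to the robot, and variables do not carry over. Pictures are saved under pics/ and viewed, at most 10 in all, crops included, and the job is handed in when it is done.

Besides the shell and the picture viewer there is one more tool, called after ">>>" by a JSON object that holds its "op" and its "data". step_arm: Moves the arm, as the interface text tells. Its arguments: {"type":"object","properties":{"delta_pos":{"type":"array","items":{"type":"array","items":{"type":"number"}}},"twist":{"type":"array","items":{"type":"array","items":{"type":"number"}}},"hand":{"type":"number"}},"required":["delta_pos","twist"]}

```bash
mkdir -p pics; ls; python3 - <<'E'
from workcell import env
import cv2,numpy as np
s=env.sense();print({k:np.round(v,3).tolist() for k,v in s.items()})
for n in("top","side"):
    p,d=env.capture(n);cv2.imwrite(f"pics/{n}0.png",p[:,:,::-1]);np.save(f"pics/{n}0d.npy",d)
    c=env.camera_info(n);print(n,c)
E
```

```text
pics
{'t': 0.0, 'q': [1.33, 0.239, -0.014, 1.319, 0.0, 1.571], 'joint_vel': [-0.001, -0.0, -0.0, 0.001, -0.001, 0.001], 'joint_efforts': [-0.0, -53.879, 34.644, 0.018, -0.0, 0.0], 'tcp_pos': [0.125, 0.509, 0.231], 'orientation': [-3.14, -0.0, 2.901], 'contact_force': [0.884, -1.215, 0.213], 'torque': [-0.041, 0.011, -0.008], 'gripper_force': 0.0, 'opening': 0.086}
top {'intrinsics': array([[414.07611808,   0.        , 280.12676835],
       [  0.        , 414.07611808, 209.35851263],
       [  0.        ,   0.        ,   1.        ]]), 'dist_coeffs': array([-0.08621509,  0.        ,  0.        ,  0.        ,  0.        ]), 'T': array([[ 0.02820777, -0.98043063,  0.19483351,  0.36934357],
       [-0.99957661, -0.02905756, -0.00150433,  0.00161012],
       [ 0.00713628, -0.19470859, -0.98083517,  1.07098115],
       [ 0.        ,  0.        ,  0.        ,  1.        ]])}
side {'intrinsics': array([[456.85623451,   0.        , 285.19744091],
       [  0.        , 456.85623451, 215.90104758],
       [  0.        ,   0.        ,   1.        ]]), 'dist_coeffs': array([-0.1001365,  0.       ,  0.       ,  0.       ,  0.       ]), 'T': array([[-0.99422403, -0.09262689,  0.05421111,  0.48089919],
       [-0.10626301,  0.7787088 , -0.61832093,  0.71577096],
       [ 0.01505847, -0.62051016, -0.78405381,  1.02042683],
       [ 0.        ,  0.        ,  0.        ,  1.        ]])}
```

View pics/top0.png

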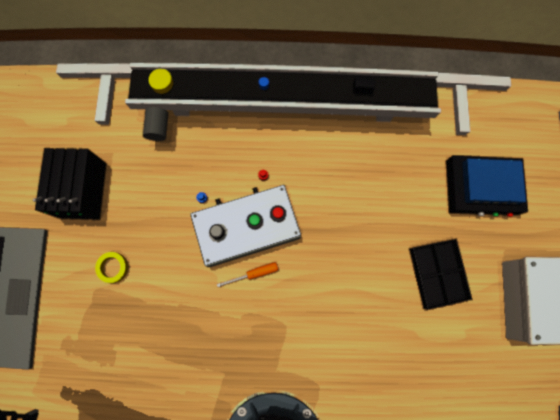

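View pics/side0.png

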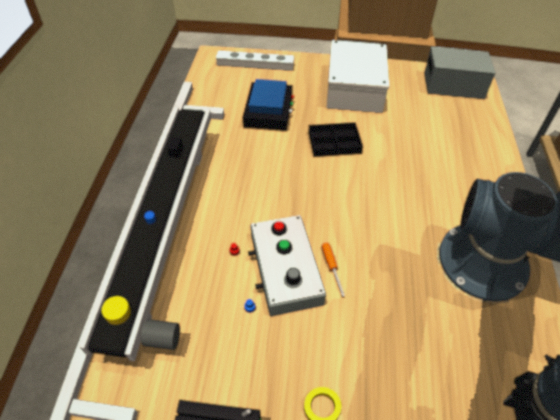

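The top view shows the box near (245,225), yawed about 15°. The knob is at (217,232), green at (255,220) and red at (278,213). The side view has the knob at (293,275), green at (284,246) and red at (279,228). The blue part is about 35 px from the knob, on the far side.

```bash
cat > h.py <<'E'
import cv2,numpy as np
from workcell import env
def ray(n,uv):
    c=env.camera_info(n);p=cv2.undistortPoints(np.array([[uv]],float),c["intrinsics"],c["dist_coeffs"])[0,0]
    return c["T"][:3,3],c["T"][:3,:3]@np.array([*p,1])
def plane(n,uv,z):
    o,d=ray(n,uv);return o+d*(z-o[2])/d[2]
def two(a,b):
    # closest point of two rays
    (o1,d1),(o2,d2)=ray("top",a),ray("side",b)
    A=np.stack([d1,-d2],1);s=np.linalg.lstsq(A,o2-o1,rcond=None)[0]
    p,q=o1+s[0]*d1,o2+s[1]*d2
    return (p+q)/2,np.linalg.norm(p-q)
def blobs(mask,roi):
    u0,v0,u1,v1=roi;m=np.zeros_like(mask);m[v0:v1,u0:u1]=mask[v0:v1,u0:u1]
    n,_,st,c=cv2.connectedComponentsWithStats(m)
    return sorted([(int(st[i,4]),c[i].round(1).tolist(),st[i,:4].tolist()) for i in range(1,n) if st[i,4]>8],key=lambda x:-x[0])
E
python3 - <<'E'
from h import *
roi={"top":(185,180,305,272),"side":(240,205,330,315)};C={}
for n in roi:
    im=cv2.imread(f"pics/{n}0.png");h=cv2.cvtColor(im,cv2.COLOR_BGR2HSV);H,S,V=h[...,0],h[...,1],h[...,2]
    g=((H>45)&(H<85)&(S>120)&(V>60)).astype(np.uint8);r=(((H<6)|(H>172))&(S>150)&(V>60)).astype(np.uint8)
    k=((V<130)&(S<90)).astype(np.uint8)
    for nm,m in(("g",g),("r",r),("k",k)):
        b=blobs(m,roi[n]);print(n,nm,b[:6]);C[n,nm]=b
for n in roi:
    for nm in "gr": print(n,nm,[plane(n,b[1],.084).round(4).tolist() for b in C[n,nm][:2]])
u,v=217,232
im=cv2.imread("pics/top0.png")[205:260,190:300];im2=cv2.imread("pics/side0.png")[210:320,235:345]
cv2.imwrite("pics/c.png",np.hstack([cv2.resize(im,(0,0),fx=4,fy=4),cv2.resize(im2,(0,0),fx=2,fy=2)[:220]]))
cv2.imwrite("pics/c1.png",cv2.resize(cv2.imread("pics/side0.png")[210:320,235:345],(0,0),fx=5,fy=5))
d=np.load("pics/top0d.npy");print(d[224:242:2,206:230:2].round(3))
E
```

```text
top g [(104, [254.0, 219.5], [249, 214, 11, 12])]
top r [(110, [277.6, 212.2], [272, 207, 12, 12])]
top k [(284, [253.6, 250.6], [206, 233, 95, 33]), (188, [217.8, 232.7], [209, 224, 18, 18]), (119, [254.7, 221.7], [246, 212, 17, 18]), (102, [277.5, 214.6], [270, 205, 16, 18]), (17, [218.5, 202.3], [217, 200, 6, 5]), (13, [255.3, 190.9], [254, 188, 5, 6])]
side g [(81, [283.7, 244.9], [278, 241, 12, 9])]
side r [(82, [278.3, 226.3], [273, 222, 12, 10])]
side k [(693, [288.4, 297.6], [249, 234, 76, 81]), (198, [292.6, 278.6], [285, 269, 17, 18]), (73, [284.1, 249.4], [276, 242, 16, 12]), (60, [279.1, 231.3], [272, 225, 15, 11])]
top g [[0.5385, 0.0625, 0.084]]
top r [[0.5582, 0.006, 0.084]]
side g [[0.5396, 0.0693, 0.084]]
side r [[0.5596, 0.0132, 0.084]]
[[1.019 1.018 1.025 1.019 1.024 0.987 1.018 1.021 1.022 1.024 1.021 1.022]
 [1.021 1.018 1.021 0.989 0.986 0.986 0.986 0.984 1.02  1.02  1.022 1.02 ]
 [1.02  1.022 0.985 0.989 0.988 0.987 0.99  0.988 0.989 1.016 1.017 1.022]
 [1.019 1.02  0.985 0.986 0.988 0.983 0.985 0.987 0.984 1.006 1.016 1.021]
 [1.019 1.016 0.986 0.986 0.983 0.985 0.985 0.981 0.985 1.001 1.016 0.   ]
 [1.015 1.015 0.983 0.986 0.985 0.983 0.984 0.988 0.986 1.006 1.015 1.014]
 [1.016 1.011 1.015 0.981 0.984 0.985 0.981 0.982 1.001 1.014 1.013 1.014]
 [1.013 1.013 1.014 1.011 0.991 0.986 0.989 0.996 1.014 1.013 1.013 1.015]
 [1.015 1.014 1.015 1.013 1.01  1.011 1.013 1.013 1.012 1.013 1.012 1.012]]
```

View pics/c.png

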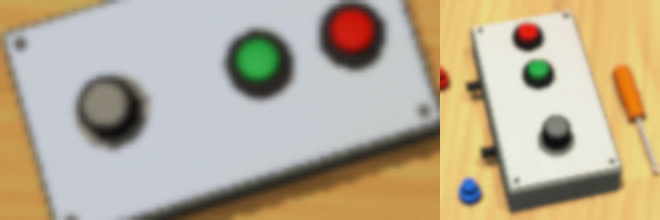

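The crop puts the knob's lit top face at about top (216,231) and side (293.5,273). The two views disagree by 7 mm in y at z=84 mm, so I'll triangulate and cross-check with depth.

```bash
python3 - <<'E'
from h import *
for nm,a,b in(("g",(254,219.5),(283.7,244.9)),("r",(277.6,212.2),(278.3,226.3))): print(nm,*two(a,b))
P={}
for n,roi in(("top",(200,215,232,250)),("side",(278,260,310,295))):
    d=np.load(f"pics/{n}0d.npy");c=env.camera_info(n);pts=[];uv=[]
    for v in range(roi[1],roi[3]):
        for u in range(roi[0],roi[2]):
            if d[v,u]>0:
                o,r=ray(n,(u,v));pts.append(o+r*d[v,u]);uv.append((u,v))
    pts=np.array(pts);uv=np.array(uv);z=pts[:,2];m=(z>.084)&(z<.105)
    (cx,cy),rr=cv2.minEnclosingCircle(uv[m].astype(np.float32))
    print(n,"n",m.sum(),"z",np.median(z[m]),"plate z",np.median(z[z<.075]),"mean",pts[m].mean(0).round(4),"uv",uv[m].mean(0),(cx,cy),rr)
    P[n]=uv[m].mean(0); print(plane(n,P[n],.094))
    # buttons by depth
print(two(P["top"],P["side"]), two((216,231.2),(293.4,273)))
# table height check + plate corners
for n in("top","side"):
    im=cv2.imread(f"pics/{n}0.png");h=cv2.cvtColor(im,cv2.COLOR_BGR2HSV)
    m=((h[...,1]<60)&(h[...,2]>140)).astype(np.uint8)
    r=(185,180,305,272) if n=="top" else (240,205,330,315)
    q=np.zeros_like(m);q[r[1]:r[3],r[0]:r[2]]=m[r[1]:r[3],r[0]:r[2]]
    ct=max(cv2.findContours(q,0,1)[0],key=cv2.contourArea)
    bx=cv2.convexHull(ct)
    W=np.array([plane(n,p,.062)[:2] for p in bx[:,0]],np.float32)
    print(n,cv2.minAreaRect(W))
E
```

```text
g [0.54009906 0.06309666 0.0750195 ] 5.28717013515882e-05
r [0.56023362 0.00604368 0.07434452] 0.00039123470282809863
top n 167 z 0.09275195352452947 plate z 0.06135236171969716 mean [0.5062 0.1509 0.0926] uv [216.2994012  231.15568862] (216.33871459960938, 231.0806427001953) 7.339257717132568
[0.50596012 0.15068249 0.094     ]
side n 174 z 0.09473517958908123 plate z 0.06297463716058427 mean [0.5078 0.1562 0.094 ] uv [293.16091954 273.94252874] (293.2042236328125, 274.1056213378906) 7.439778804779053
[0.50781379 0.15623323 0.094     ]
(array([0.50752918, 0.15177245, 0.08643333]), np.float64(0.0010230061392997559)) (array([0.50693989, 0.1517986 , 0.0908033 ]), np.float64(0.001324506165328763))
top ((0.5310946106910706, 0.08678628504276276), (0.13337688148021698, 0.24422305822372437), 19.27504539489746)
side ((0.53209388256073, 0.08911881595849991), (0.13595658540725708, 0.2454952448606491), 19.416059494018555)
```

Both views agree on a box yaw of about 19.3° and a centre of about (0.5315, 0.088). The knob–green spacing comes to 94 mm and the button spacing to 60 mm, both matching. That puts the knob at about (0.507, 0.153) and green at about (0.539, 0.064). First move: over the knob, with the wrist turned so there is room both ways (q6 ≈ -0.45).

>>> {"op": "step_arm", "data": {"delta_pos": [[-15.2, -8.5, 0], [-15.2, -8.5, 0], [-15.2, -8.5, 0], [-15.2, -8.5, 0], [-15.2, -8.5, 0], [-15.2, -8.5, 0], [-15.2, -8.5, 0], [-15.2, -8.5, 0], [-15.2, -8.5, 0], [-15.2, -8.5, 0], [-15.2, -8.5, 0], [-15.2, -8.5, 0], [-15.2, -8.5, 0], [-15.2, -8.5, 0], [-15.2, -8.5, 0], [-15.2, -8.5, 0], [-15.2, -8.5, 0], [-15.2, -8.5, 0], [-15.2, -8.5, 0]], "twist": [[0, 0, 35], [0, 0, 35], [0, 0, 35], [0, 0, 35], [0, 0, 35], [0, 0, 35], [0, 0, 35], [0, 0, 35], [0, 0, 35], [0, 0, 35], [0, 0, 35], [0, 0, 35], [0, 0, 35], [0, 0, 35], [0, 0, 35], [0, 0, 35], [0, 0, 35], [0, 0, 35], [0, 0, 35]], "hand": 1}}

```text
t: 2.48
tcp_pos: [0.5051, 0.0035, 0.2311]
orientation: [-3.073, 0.005, -0.034]
contact_force: [-0.0, -0.1, 0.5]
opening: 0.0853
gripper_force: 0.0
```

```bash
python3 - <<'E'
from h import *
s=env.sense();print({k:np.round(v,3).tolist() for k,v in s.items()})
E
```

```text
{'t': 2.475, 'q': [-0.035, 0.207, -0.057, 1.311, 0.069, 3.141], 'joint_vel': [-0.274, -0.078, -0.095, -0.04, -0.139, -0.001], 'joint_efforts': [1.967, -50.777, 34.818, 0.232, 0.54, 0.0], 'tcp_pos': [0.505, 0.003, 0.231], 'orientation': [-3.073, 0.005, -0.034], 'contact_force': [-0.021, -0.076, 0.533], 'torque': [-0.046, 0.001, -0.023], 'gripper_force': 0.0, 'opening': 0.085}
```

>>> {"op": "step_arm", "data": {"delta_pos": [[0, 0, 0], [0, 0, 0]], "twist": [[0, 0, 0], [0, 0, 0]]}}

```text
t: 2.72
tcp_pos: [0.5055, 0.005, 0.2314]
orientation: [-3.072, 0.004, -0.031]
contact_force: [-0.0, 0.5, 0.4]
opening: 0.0852
gripper_force: 0.0
```

The wrist sign is the other way (yaw = q1 − q6 + π), so q6 hit its limit. I'll compute the way back to yaw ≈ 2.9.

```bash
cat >> h.py <<'E'
from scipy.spatial.transform import Rotation as Ro
def go(p,yaw):
    s=env.sense();R=Ro.from_euler("xyz",s["orientation"]);T=Ro.from_euler("xyz",[np.pi,0,yaw])
    print("dpos",(R.inv().apply(np.array(p)-s["tcp_pos"])/.03).round(2),"twist",(np.degrees((R.inv()*T).as_rotvec())/5).round(2))
    print({k:np.round(s[k],3).tolist() for k in("t","q","tcp_pos","orientation","contact_force","torque","opening","gripper_force")})
E
python3 -c "
from h import *
go([.507,.153,.2],1.4);go([.507,.153,.2],2.85)"
```

```text
dpos [-0.1  -4.85  1.39] twist [ -0.69  -0.53 -16.4 ]
{'t': 2.725, 'q': [-0.032, 0.207, -0.056, 1.312, 0.07, 3.141], 'tcp_pos': [0.505, 0.005, 0.231], 'orientation': [-3.072, 0.004, -0.031], 'contact_force': [-0.029, 0.476, 0.448], 'torque': [-0.044, -0.028, 0.042], 'opening': 0.085, 'gripper_force': 0.0}
dpos [-0.1  -4.85  1.39] twist [ -0.22  -1.14 -33.  ]
{'t': 2.725, 'q': [-0.032, 0.207, -0.056, 1.312, 0.07, 3.141], 'tcp_pos': [0.505, 0.005, 0.231], 'orientation': [-3.072, 0.004, -0.031], 'contact_force': [-0.029, 0.476, 0.448], 'torque': [-0.044, -0.028, 0.042], 'opening': 0.085, 'gripper_force': 0.0}
```

>>> {"op": "step_arm", "data": {"delta_pos": [[-0.1, -4.85, 1.39], [-0.1, -4.85, 1.39], [-0.1, -4.85, 1.39], [-0.1, -4.85, 1.39], [-0.1, -4.85, 1.39], [-0.1, -4.85, 1.39], [-0.1, -4.85, 1.39], [-0.1, -4.85, 1.39], [-0.1, -4.85, 1.39], [-0.1, -4.85, 1.39], [-0.1, -4.85, 1.39], [-0.1, -4.85, 1.39], [-0.1, -4.85, 1.39], [-0.1, -4.85, 1.39], [-0.1, -4.85, 1.39], [-0.1, -4.85, 1.39], [-0.1, -4.85, 1.39], [-0.1, -4.85, 1.39], [-0.1, -4.85, 1.39], [-0.1, -4.85, 1.39]], "twist": [[-0.69, -0.53, -16.4], [-0.69, -0.53, -16.4], [-0.69, -0.53, -16.4], [-0.69, -0.53, -16.4], [-0.69, -0.53, -16.4], [-0.69, -0.53, -16.4], [-0.69, -0.53, -16.4], [-0.22, -1.14, -33], [-0.22, -1.14, -33], [-0.22, -1.14, -33], [-0.22, -1.14, -33], [-0.22, -1.14, -33], [-0.22, -1.14, -33], [-0.22, -1.14, -33], [-0.22, -1.14, -33], [-0.22, -1.14, -33], [-0.22, -1.14, -33], [-0.22, -1.14, -33], [-0.22, -1.14, -33], [-0.22, -1.14, -33]]}}

```text
t: 5.22
tcp_pos: [0.507, 0.1528, 0.1999]
orientation: [-3.141, 0.0, 2.849]
contact_force: [-0.2, 0.2, -0.2]
opening: 0.0855
gripper_force: 0.0
```

```bash
python3 - <<'E'
from h import *
go([.507,.153,.07],2.85)
ims=[]
for n,(u,v) in(("top",(216,231)),("side",(293,274))):
    p,d=env.capture(n);im=p[v-75:v+75,u-95:u+95,::-1];ims.append(cv2.resize(im,(0,0),fx=2,fy=2))
cv2.imwrite("pics/over.png",np.hstack(ims))
E
```

```text
dpos [0.   0.01 4.33] twist [-0.    0.   -0.01]
{'t': 5.225, 'q': [0.293, 0.258, -0.067, 1.245, -0.0, 0.585], 'tcp_pos': [0.507, 0.153, 0.2], 'orientation': [-3.141, 0.0, 2.849], 'contact_force': [-0.218, 0.166, -0.2], 'torque': [0.047, -0.033, -0.038], 'opening': 0.086, 'gripper_force': 0.0}
```

View pics/over.png

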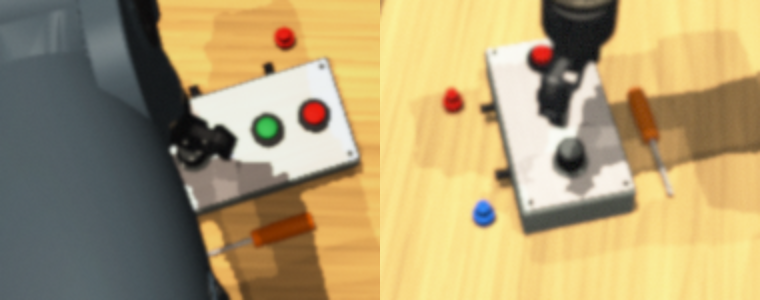

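The side view shows the gripper above the knob and clear of the buttons; the fingers straddle it. Descend.

>>> {"op": "step_arm", "data": {"delta_pos": [[0, 0, 1], [0, 0, 2], [0, 0, 2.8], [0, 0, 3.4], [0, 0, 3.9], [0, 0, 4.2], [0, 0, 4.2], [0, 0, 4.2]], "twist": [[0, 0, 0], [0, 0, 0], [0, 0, 0], [0, 0, 0], [0, 0, 0], [0, 0, 0], [0, 0, 0], [0, 0, 0]]}}

```text
t: 6.32
tcp_pos: [0.5074, 0.1528, 0.0744]
orientation: [3.141, 0.001, 2.849]
contact_force: [1.3, 0.5, 0.9]
opening: 0.0852
gripper_force: 0.0
```

>>> {"op": "step_arm", "data": {"delta_pos": [[0, 0, 0], [0, 0, 0], [0, 0, 0], [0, 0, 0], [0, 0, 0], [0, 0, 0], [0, 0, 0], [0, 0, 0]], "twist": [[0, 0, 0], [0, 0, 0], [0, 0, 0], [0, 0, 0], [0, 0, 0], [0, 0, 0], [0, 0, 0], [0, 0, 0]], "hand": 0.3}}

```text
t: 7.32
tcp_pos: [0.5071, 0.1524, 0.0745]
orientation: [-3.141, 0.001, 2.849]
contact_force: [-1.4, -2.1, 5.9]
opening: 0.032
gripper_force: 59.1
```

```bash
python3 -c "
from h import *
go([.507,.153,.074],2.85)"
```

```text
dpos [0.01 0.02 0.02] twist [-0.01  0.01 -0.01]
{'t': 7.325, 'q': [0.292, 0.347, -0.284, 0.94, -0.001, 0.585], 'tcp_pos': [0.507, 0.152, 0.074], 'orientation': [-3.141, 0.001, 2.849], 'contact_force': [-1.366, -2.07, 5.858], 'torque': [-0.441, 0.282, -0.069], 'opening': 0.032, 'gripper_force': 59.064}
```

Gripped, with only about 2 N of side load. Turning anticlockwise in 4° increments, reading the moment each time.

```bash
cat > s.py <<'E'
from workcell import env
import numpy as np
s=env.sense();print(round(float(s["t"]),2),"yaw",np.degrees(s["orientation"][2]).round(2),"q6",round(float(s["q"][5]),2),"tz",round(float(s["torque"][2]),3),"F",np.round(s["contact_force"],1),"xy",np.round(s["tcp_pos"],4))
E
python3 s.py
```

```text
7.33 yaw 163.24 q6 0.58 tz -0.069 F [-1.4 -2.1  5.9] xy [0.5071 0.1524 0.0745]
```

>>> {"op": "step_arm", "data": {"delta_pos": [[0, 0, 0], [0, 0, 0], [0, 0, 0]], "twist": [[0, 0, -0.4], [0, 0, -0.8], [0, 0, -0.8]]}}

```text
t: 7.7
tcp_pos: [0.507, 0.1523, 0.0744]
orientation: [-3.141, 0.001, 2.919]
contact_force: [-1.3, -3.8, 6.1]
opening: 0.0321
gripper_force: 59.1
```

```bash
python3 s.py
```

```text
7.7 yaw 167.26 q6 0.51 tz -0.196 F [-1.3 -3.8  6.1] xy [0.507  0.1523 0.0744]
```

>>> {"op": "step_arm", "data": {"delta_pos": [[0, 0, 0], [0, 0, 0], [0, 0, 0]], "twist": [[0, 0, -0.4], [0, 0, -0.8], [0, 0, -0.8]]}}

```text
t: 8.07
tcp_pos: [0.507, 0.1522, 0.0744]
orientation: [-3.141, 0.001, 2.989]
contact_force: [-1.1, -3.0, 7.1]
opening: 0.0324
gripper_force: 59.1
```

```bash
python3 s.py
```

```text
8.07 yaw 171.25 q6 0.45 tz -0.142 F [-1.1 -3.   7.1] xy [0.507  0.1522 0.0744]
```

>>> {"op": "step_arm", "data": {"delta_pos": [[0, 0, 0], [0, 0, 0]], "twist": [[0, 0, -0.6], [0, 0, -0.6]]}}

```text
t: 8.32
tcp_pos: [0.507, 0.1521, 0.0744]
orientation: [-3.14, 0.001, 3.042]
contact_force: [-2.2, -3.7, 6.9]
opening: 0.0324
gripper_force: 59.1
```

```bash
python3 s.py
```

```text
8.32 yaw 174.27 q6 0.39 tz -0.06 F [-2.2 -3.7  6.9] xy [0.507  0.1521 0.0744]
```

>>> {"op": "step_arm", "data": {"delta_pos": [[0, 0, 0], [0, 0, 0]], "twist": [[0, 0, -0.6], [0, 0, -0.6]]}}

```text
t: 8.57
tcp_pos: [0.5069, 0.1521, 0.0744]
orientation: [-3.14, 0.0, 3.094]
contact_force: [-2.2, -2.4, 7.0]
opening: 0.0318
gripper_force: 59.1
```

```bash
python3 s.py
```

```text
8.57 yaw 177.27 q6 0.34 tz -0.067 F [-2.2 -2.4  7. ] xy [0.5069 0.1521 0.0744]
```

>>> {"op": "step_arm", "data": {"delta_pos": [[0, 0, 0], [0, 0, 0]], "twist": [[0, 0, -0.6], [0, 0, -0.6]]}}

```text
t: 8.82
tcp_pos: [0.507, 0.1521, 0.0745]
orientation: [-3.14, 0.0, -3.137]
contact_force: [-2.0, -2.6, 6.1]
opening: 0.0318
gripper_force: 59.1
```

```bash
python3 s.py
```

```text
8.82 yaw -179.72 q6 0.29 tz 0.096 F [-2.  -2.6  6.1] xy [0.507  0.1521 0.0745]
```

Crest passed at about 178°; the detent is now pulling the knob on. Continue.

>>> {"op": "step_arm", "data": {"delta_pos": [[0, 0, 0], [0, 0, 0]], "twist": [[0, 0, -0.6], [0, 0, -0.6]]}}

```text
t: 9.07
tcp_pos: [0.5069, 0.152, 0.0744]
orientation: [-3.14, 0.0, -3.084]
contact_force: [-1.8, -4.2, 6.4]
opening: 0.0319
gripper_force: 59.1
```

```bash
python3 s.py
```

```text
9.07 yaw -176.72 q6 0.23 tz 0.108 F [-1.8 -4.2  6.4] xy [0.5069 0.152  0.0744]
```

>>> {"op": "step_arm", "data": {"delta_pos": [[0, 0, 0], [0, 0, 0]], "twist": [[0, 0, -0.6], [0, 0, -0.6]]}}

```text
t: 9.32
tcp_pos: [0.5069, 0.152, 0.0745]
orientation: [-3.14, 0.0, -3.032]
contact_force: [-1.3, -4.2, 6.8]
opening: 0.032
gripper_force: 59.1
```

```bash
python3 s.py
```

```text
9.32 yaw -173.71 q6 0.18 tz 0.189 F [-1.3 -4.2  6.8] xy [0.5069 0.152  0.0745]
```

>>> {"op": "step_arm", "data": {"delta_pos": [[0, 0, 0], [0, 0, 0]], "twist": [[0, 0, -0.6], [0, 0, -0.6]]}}

```text
t: 9.57
tcp_pos: [0.5069, 0.152, 0.0744]
orientation: [-3.14, 0.0, -2.979]
contact_force: [-1.5, -4.1, 6.8]
opening: 0.0318
gripper_force: 59.1
```

```bash
python3 s.py
```

```text
9.57 yaw -170.71 q6 0.13 tz 0.16 F [-1.5 -4.1  6.8] xy [0.5069 0.152  0.0744]
```

>>> {"op": "step_arm", "data": {"delta_pos": [[0, 0, 0], [0, 0, 0]], "twist": [[0, 0, -0.6], [0, 0, -0.6]]}}

```text
t: 9.82
tcp_pos: [0.5069, 0.1519, 0.0745]
orientation: [-3.14, 0.0, -2.927]
contact_force: [-1.7, -4.7, 7.4]
opening: 0.0321
gripper_force: 59.1
```

```bash
python3 s.py
```

```text
9.82 yaw -167.72 q6 0.08 tz 0.084 F [-1.7 -4.7  7.4] xy [0.5069 0.1519 0.0745]
```

>>> {"op": "step_arm", "data": {"delta_pos": [[0, 0, 0], [0, 0, 0]], "twist": [[0, 0, -0.6], [0, 0, -0.6]]}}

```text
t: 10.07
tcp_pos: [0.5069, 0.1518, 0.0744]
orientation: [-3.14, -0.0, -2.875]
contact_force: [-1.5, -5.0, 7.0]
opening: 0.032
gripper_force: 59.2
```

```bash
python3 s.py
```

```text
10.07 yaw -164.74 q6 0.03 tz -0.078 F [-1.5 -5.   7. ] xy [0.5069 0.1518 0.0744]
```

>>> {"op": "step_arm", "data": {"delta_pos": [[0, 0, 0], [0, 0, 0]], "twist": [[0, 0, -0.6], [0, 0, -0.6]]}}

```text
t: 10.32
tcp_pos: [0.507, 0.1517, 0.0744]
orientation: [-3.14, -0.0, -2.823]
contact_force: [-1.1, -4.6, 6.9]
opening: 0.0318
gripper_force: 59.1
```

```bash
python3 s.py
```

```text
10.32 yaw -161.75 q6 -0.03 tz -0.154 F [-1.1 -4.6  6.9] xy [0.507  0.1517 0.0744]
```

>>> {"op": "step_arm", "data": {"delta_pos": [[0, 0, 0], [0, 0, 0]], "twist": [[0, 0, -0.6], [0, 0, -0.6]]}}

```text
t: 10.58
tcp_pos: [0.507, 0.1517, 0.0744]
orientation: [-3.139, -0.0, -2.771]
contact_force: [-1.2, -5.4, 7.0]
opening: 0.0318
gripper_force: 59.2
```

```bash
python3 s.py
```

```text
10.57 yaw -158.77 q6 -0.08 tz -0.296 F [-1.2 -5.4  7. ] xy [0.507  0.1517 0.0744]
```

>>> {"op": "step_arm", "data": {"delta_pos": [[0, 0, 0], [0, 0, 0]], "twist": [[0, 0, -0.4], [0, 0, -0.4]]}}

```text
t: 10.82
tcp_pos: [0.507, 0.1517, 0.0745]
orientation: [-3.139, -0.0, -2.736]
contact_force: [-0.5, -5.8, 6.2]
opening: 0.0322
gripper_force: 59.2
```

```bash
python3 s.py
```

```text
10.82 yaw -156.77 q6 -0.11 tz -0.2 F [-0.5 -5.8  6.2] xy [0.507  0.1517 0.0745]
```

>>> {"op": "step_arm", "data": {"delta_pos": [[0, 0, 0], [0, 0, 0]], "twist": [[0, 0, -0.4], [0, 0, -0.4]]}}

```text
t: 11.08
tcp_pos: [0.507, 0.1516, 0.0744]
orientation: [-3.139, -0.0, -2.701]
contact_force: [-1.4, -6.0, 6.2]
opening: 0.032
gripper_force: 59.2
```

```bash
python3 s.py
```

```text
11.07 yaw -154.77 q6 -0.15 tz -0.155 F [-1.4 -6.   6.2] xy [0.507  0.1516 0.0744]
```

>>> {"op": "step_arm", "data": {"delta_pos": [[0, 0, 0], [0, 0, 0]], "twist": [[0, 0, -0.6], [0, 0, -0.6]]}}

```text
t: 11.32
tcp_pos: [0.507, 0.1516, 0.0744]
orientation: [-3.139, -0.001, -2.649]
contact_force: [-0.9, -5.2, 6.4]
opening: 0.0319
gripper_force: 59.2
```

```bash
python3 s.py
```

```text
11.32 yaw -151.75 q6 -0.2 tz -0.063 F [-0.9 -5.2  6.4] xy [0.507  0.1516 0.0744]
```

>>> {"op": "step_arm", "data": {"delta_pos": [[0, 0, 0], [0, 0, 0]], "twist": [[0, 0, -0.6], [0, 0, -0.6]]}}

```text
t: 11.58
tcp_pos: [0.507, 0.1516, 0.0744]
orientation: [-3.139, -0.001, -2.596]
contact_force: [-2.1, -5.6, 7.3]
opening: 0.032
gripper_force: 59.2
```

```bash
python3 s.py
```

```text
11.57 yaw -148.74 q6 -0.25 tz -0.033 F [-2.1 -5.6  7.3] xy [0.507  0.1516 0.0744]
```

>>> {"op": "step_arm", "data": {"delta_pos": [[0, 0, 0], [0, 0, 0]], "twist": [[0, 0, -0.6], [0, 0, -0.6]]}}

```text
t: 11.82
tcp_pos: [0.507, 0.1516, 0.0744]
orientation: [-3.139, -0.001, -2.544]
contact_force: [-1.4, -6.2, 6.0]
opening: 0.0321
gripper_force: 59.2
```

```bash
python3 s.py
```

```text
11.82 yaw -145.74 q6 -0.31 tz 0.142 F [-1.4 -6.2  6. ] xy [0.507  0.1516 0.0744]
```

>>> {"op": "step_arm", "data": {"delta_pos": [[0, 0, 0], [0, 0, 0]], "twist": [[0, 0, -0.6], [0, 0, -0.6]]}}

```text
t: 12.08
tcp_pos: [0.5071, 0.1516, 0.0744]
orientation: [-3.139, -0.001, -2.491]
contact_force: [-0.9, -6.8, 6.7]
opening: 0.032
gripper_force: 59.1
```

```bash
python3 s.py
```

```text
12.07 yaw -142.73 q6 -0.36 tz 0.168 F [-0.9 -6.8  6.7] xy [0.5071 0.1516 0.0744]
```

>>> {"op": "step_arm", "data": {"delta_pos": [[0, 0, 0], [0, 0, 0]], "twist": [[0, 0, -0.6], [0, 0, -0.6]]}}

```text
t: 12.32
tcp_pos: [0.5071, 0.1515, 0.0745]
orientation: [-3.139, -0.001, -2.439]
contact_force: [-1.3, -6.9, 7.0]
opening: 0.0322
gripper_force: 59.1
```

```bash
python3 s.py
```

```text
12.32 yaw -139.74 q6 -0.41 tz 0.063 F [-1.3 -6.9  7. ] xy [0.5071 0.1515 0.0745]
```

>>> {"op": "step_arm", "data": {"delta_pos": [[0, 0, 0], [0, 0, 0]], "twist": [[0, 0, -0.6], [0, 0, -0.6]]}}

```text
t: 12.58
tcp_pos: [0.5071, 0.1514, 0.0745]
orientation: [-3.139, -0.001, -2.387]
contact_force: [-1.3, -6.6, 6.3]
opening: 0.0319
gripper_force: 59.1
```

```bash
python3 s.py
```

```text
12.57 yaw -136.76 q6 -0.46 tz -0.096 F [-1.3 -6.6  6.3] xy [0.5071 0.1514 0.0745]
```

>>> {"op": "step_arm", "data": {"delta_pos": [[0, 0, 0], [0, 0, 0]], "twist": [[0, 0, -0.6], [0, 0, -0.6]]}}

```text
t: 12.82
tcp_pos: [0.5071, 0.1514, 0.0744]
orientation: [-3.139, -0.001, -2.335]
contact_force: [-0.4, -7.6, 6.2]
opening: 0.0318
gripper_force: 59.1
```

```bash
python3 s.py
```

```text
12.82 yaw -133.77 q6 -0.52 tz -0.173 F [-0.4 -7.6  6.2] xy [0.5071 0.1514 0.0744]
```

>>> {"op": "step_arm", "data": {"delta_pos": [[0, 0, 0], [0, 0, 0]], "twist": [[0, 0, -0.6], [0, 0, -0.6]]}}

```text
t: 13.08
tcp_pos: [0.5072, 0.1514, 0.0744]
orientation: [-3.139, -0.001, -2.282]
contact_force: [-0.7, -7.3, 6.6]
opening: 0.0318
gripper_force: 59.1
```

```bash
python3 s.py
```

```text
13.07 yaw -130.77 q6 -0.57 tz -0.13 F [-0.7 -7.3  6.6] xy [0.5072 0.1514 0.0744]
```

>>> {"op": "step_arm", "data": {"delta_pos": [[0, 0, 0], [0, 0, 0]], "twist": [[0, 0, -0.5], [0, 0, -0.5]]}}

```text
t: 13.32
tcp_pos: [0.5072, 0.1513, 0.0744]
orientation: [-3.139, -0.002, -2.239]
contact_force: [-0.3, -7.4, 6.5]
opening: 0.0319
gripper_force: 59.1
```

```bash
python3 s.py
```

```text
13.32 yaw -128.27 q6 -0.61 tz -0.163 F [-0.3 -7.4  6.5] xy [0.5072 0.1513 0.0744]
```

>>> {"op": "step_arm", "data": {"delta_pos": [[0, 0, 0], [0, 0, 0]], "twist": [[0, 0, -0.6], [0, 0, -0.6]]}}

```text
t: 13.58
tcp_pos: [0.5072, 0.1513, 0.0744]
orientation: [-3.139, -0.002, -2.186]
contact_force: [0.9, -6.5, 6.4]
opening: 0.032
gripper_force: 59.1
```

```bash
python3 s.py
```

```text
13.57 yaw -125.26 q6 -0.66 tz 0.002 F [ 0.9 -6.5  6.4] xy [0.5072 0.1513 0.0744]
```

>>> {"op": "step_arm", "data": {"delta_pos": [[0, 0, 0], [0, 0, 0]], "twist": [[0, 0, -0.6], [0, 0, -0.6]]}}

```text
t: 13.82
tcp_pos: [0.5072, 0.1514, 0.0744]
orientation: [-3.139, -0.002, -2.134]
contact_force: [-0.4, -6.2, 5.8]
opening: 0.0322
gripper_force: 59.1
```

```bash
python3 s.py
```

```text
13.82 yaw -122.25 q6 -0.72 tz 0.14 F [-0.4 -6.2  5.8] xy [0.5072 0.1514 0.0744]
```

>>> {"op": "step_arm", "data": {"delta_pos": [[0, 0, 0], [0, 0, 0]], "twist": [[0, 0, -0.6], [0, 0, -0.6]]}}

```text
t: 14.08
tcp_pos: [0.5073, 0.1513, 0.0744]
orientation: [-3.139, -0.002, -2.081]
contact_force: [0.4, -7.4, 5.6]
opening: 0.0321
gripper_force: 59.1
```

```bash
python3 s.py
```

```text
14.07 yaw -119.24 q6 -0.77 tz 0.137 F [ 0.4 -7.4  5.6] xy [0.5073 0.1513 0.0744]
```

>>> {"op": "step_arm", "data": {"delta_pos": [[0, 0, 0], [0, 0, 0]], "twist": [[0, 0, -0.6], [0, 0, -0.6]]}}

```text
t: 14.32
tcp_pos: [0.5073, 0.1513, 0.0744]
orientation: [-3.139, -0.002, -2.029]
contact_force: [-0.0, -7.7, 6.4]
opening: 0.0321
gripper_force: 59.1
```

```bash
python3 s.py
```

```text
14.32 yaw -116.26 q6 -0.82 tz 0.053 F [-0.  -7.7  6.4] xy [0.5073 0.1513 0.0744]
```

>>> {"op": "step_arm", "data": {"delta_pos": [[0, 0, 0], [0, 0, 0]], "twist": [[0, 0, -0.6], [0, 0, -0.6]]}}

```text
t: 14.58
tcp_pos: [0.5074, 0.1513, 0.0745]
orientation: [-3.139, -0.002, -1.977]
contact_force: [1.1, -8.5, 4.9]
opening: 0.032
gripper_force: 59.1
```

```bash
python3 s.py
```

```text
14.57 yaw -113.28 q6 -0.87 tz -0.207 F [ 1.1 -8.5  4.9] xy [0.5074 0.1513 0.0745]
```

>>> {"op": "step_arm", "data": {"delta_pos": [[0, 0, 0], [0, 0, 0]], "twist": [[0, 0, -0.6], [0, 0, -0.6]]}}

```text
t: 14.82
tcp_pos: [0.5074, 0.1512, 0.0745]
orientation: [-3.139, -0.002, -1.925]
contact_force: [0.5, -7.5, 5.1]
opening: 0.0321
gripper_force: 59.1
```

```bash
python3 s.py
```

```text
14.82 yaw -110.29 q6 -0.93 tz -0.355 F [ 0.5 -7.5  5.1] xy [0.5074 0.1512 0.0745]
```

The slope is about 0.07 N m/deg, which matches the mounting's own stiffness, so this may be the stop. One more 2° to confirm.

>>> {"op": "step_arm", "data": {"delta_pos": [[0, 0, 0], [0, 0, 0], [0, 0, 0]], "twist": [[0, 0, -0.4], [0, 0, -0.4], [0, 0, -0.4]]}}

```text
t: 15.2
tcp_pos: [0.5074, 0.1512, 0.0745]
orientation: [-3.139, -0.002, -1.891]
contact_force: [0.8, -7.4, 5.5]
opening: 0.0318
gripper_force: 59.1
```

```bash
python3 s.py
```

```text
15.2 yaw -108.35 q6 -0.96 tz -0.514 F [ 0.8 -7.4  5.5] xy [0.5074 0.1512 0.0745]
```

0.51 N m is above any detent, so the knob is at the stop (zero-torque yaw about -115.5°). The clicks I passed on the way were at about -138, -166 and -197 (the start position), so click 4 lies 20–35° beyond that. Turning back clockwise to click 3.

>>> {"op": "step_arm", "data": {"delta_pos": [[0, 0, 0], [0, 0, 0], [0, 0, 0], [0, 0, 0], [0, 0, 0], [0, 0, 0], [0, 0, 0], [0, 0, 0], [0, 0, 0], [0, 0, 0], [0, 0, 0], [0, 0, 0], [0, 0, 0], [0, 0, 0], [0, 0, 0], [0, 0, 0], [0, 0, 0], [0, 0, 0], [0, 0, 0], [0, 0, 0]], "twist": [[0, 0, 0.8], [0, 0, 1.8], [0, 0, 2.8], [0, 0, 3.8], [0, 0, 4.8], [0, 0, 5.8], [0, 0, 6.8], [0, 0, 7.8], [0, 0, 8.8], [0, 0, 9.8], [0, 0, 10.8], [0, 0, 11.8], [0, 0, 12.8], [0, 0, 13.8], [0, 0, 14.8], [0, 0, 15.8], [0, 0, 16.8], [0, 0, 17.6], [0, 0, 17.6], [0, 0, 17.6]]}}

```text
t: 17.7
tcp_pos: [0.507, 0.1523, 0.0744]
orientation: [-3.141, 0.001, 2.858]
contact_force: [-1.6, -3.0, 6.9]
opening: 0.0316
gripper_force: 59.1
```

```bash
python3 s.py
```

```text
17.7 yaw 163.74 q6 0.58 tz 0.009 F [-1.6 -3.   6.9] xy [0.507  0.1523 0.0744]
```

>>> {"op": "step_arm", "data": {"delta_pos": [[0, 0, 0], [0, 0, 0], [0, 0, 0]], "twist": [[0, 0, 0.8], [0, 0, 0.8], [0, 0, 0.8]]}}

```text
t: 18.08
tcp_pos: [0.5071, 0.1524, 0.0744]
orientation: [-3.141, 0.001, 2.788]
contact_force: [-1.7, -1.7, 5.7]
opening: 0.0317
gripper_force: 59.1
```

```bash
python3 s.py
```

```text
18.07 yaw 159.76 q6 0.65 tz 0.134 F [-1.7 -1.7  5.7] xy [0.5071 0.1524 0.0744]
```

>>> {"op": "step_arm", "data": {"delta_pos": [[0, 0, 0], [0, 0, 0], [0, 0, 0]], "twist": [[0, 0, 0.8], [0, 0, 0.8], [0, 0, 0.8]]}}

```text
t: 18.45
tcp_pos: [0.507, 0.1525, 0.0744]
orientation: [-3.141, 0.001, 2.719]
contact_force: [-1.1, -1.3, 5.7]
opening: 0.0323
gripper_force: 59.0
```

```bash
python3 s.py
```

```text
18.45 yaw 155.76 q6 0.72 tz 0.2 F [-1.1 -1.3  5.7] xy [0.507  0.1525 0.0744]
```

Click 3 is confirmed at about 163°. Now resisting towards click 4.

>>> {"op": "step_arm", "data": {"delta_pos": [[0, 0, 0], [0, 0, 0], [0, 0, 0]], "twist": [[0, 0, 0.8], [0, 0, 0.8], [0, 0, 0.8]]}}

```text
t: 18.82
tcp_pos: [0.5071, 0.1525, 0.0745]
orientation: [-3.142, 0.001, 2.649]
contact_force: [-1.0, -2.7, 5.4]
opening: 0.0319
gripper_force: 59.0
```

```bash
python3 s.py
```

```text
18.82 yaw 151.75 q6 0.79 tz 0.044 F [-1.  -2.7  5.4] xy [0.5071 0.1525 0.0745]
```

>>> {"op": "step_arm", "data": {"delta_pos": [[0, 0, 0], [0, 0, 0], [0, 0, 0]], "twist": [[0, 0, 0.6], [0, 0, 0.6], [0, 0, 0.6]]}}

```text
t: 19.2
tcp_pos: [0.5072, 0.1525, 0.0745]
orientation: [3.142, 0.001, 2.596]
contact_force: [-0.9, -1.6, 4.8]
opening: 0.0321
gripper_force: 59.0
```

```bash
python3 s.py
```

```text
19.2 yaw 148.74 q6 0.84 tz -0.001 F [-0.9 -1.6  4.8] xy [0.5072 0.1525 0.0745]
```

>>> {"op": "step_arm", "data": {"delta_pos": [[0, 0, 0], [0, 0, 0], [0, 0, 0]], "twist": [[0, 0, 0.6], [0, 0, 0.6], [0, 0, 0.6]]}}

```text
t: 19.58
tcp_pos: [0.5072, 0.1525, 0.0744]
orientation: [3.141, 0.001, 2.544]
contact_force: [-0.8, -2.0, 5.5]
opening: 0.0321
gripper_force: 59.0
```

```bash
python3 s.py
```

```text
19.57 yaw 145.75 q6 0.89 tz -0.111 F [-0.8 -2.   5.5] xy [0.5072 0.1525 0.0744]
```

Crest at about 149.5°, so click 4 should be around 136–138°.

>>> {"op": "step_arm", "data": {"delta_pos": [[0, 0, 0], [0, 0, 0], [0, 0, 0]], "twist": [[0, 0, 0.6], [0, 0, 0.6], [0, 0, 0.6]]}}

```text
t: 19.95
tcp_pos: [0.5073, 0.1526, 0.0745]
orientation: [3.141, 0.001, 2.491]
contact_force: [-0.7, -0.4, 4.8]
opening: 0.032
gripper_force: 59.0
```

```bash
python3 s.py
```

```text
19.95 yaw 142.75 q6 0.94 tz -0.171 F [-0.7 -0.4  4.8] xy [0.5073 0.1526 0.0745]
```

>>> {"op": "step_arm", "data": {"delta_pos": [[0, 0, 0], [0, 0, 0], [0, 0, 0]], "twist": [[0, 0, 0.6], [0, 0, 0.6], [0, 0, 0.6]]}}

```text
t: 20.32
tcp_pos: [0.5073, 0.1526, 0.0744]
orientation: [3.141, 0.001, 2.44]
contact_force: [-0.8, -1.7, 4.6]
opening: 0.0318
gripper_force: 59.1
```

```bash
python3 s.py
```

```text
20.32 yaw 139.8 q6 0.99 tz -0.038 F [-0.8 -1.7  4.6] xy [0.5073 0.1526 0.0744]
```

>>> {"op": "step_arm", "data": {"delta_pos": [[0, 0, 0], [0, 0, 0], [0, 0, 0]], "twist": [[0, 0, 0.4], [0, 0, 0.4], [0, 0, 0.4]]}}

```text
t: 20.7
tcp_pos: [0.5073, 0.1527, 0.0744]
orientation: [3.141, 0.001, 2.405]
contact_force: [0.1, -1.3, 5.7]
opening: 0.0321
gripper_force: 59.1
```

```bash
python3 s.py
```

```text
20.7 yaw 137.8 q6 1.03 tz -0.014 F [ 0.1 -1.3  5.7] xy [0.5073 0.1527 0.0744]
```

At zero moment, settled in click 4 (spacing 25°). Releasing, letting it settle, then lifting straight up.

>>> {"op": "step_arm", "data": {"delta_pos": [[0, 0, 0], [0, 0, 0], [0, 0, 0], [0, 0, 0], [0, 0, 0], [0, 0, 0], [0, 0, 0], [0, 0, 0], [0, 0, -0.5], [0, 0, -1.2], [0, 0, -2], [0, 0, -2.2], [0, 0, -2.2], [0, 0, -2.2]], "twist": [[0, 0, 0], [0, 0, 0], [0, 0, 0], [0, 0, 0], [0, 0, 0], [0, 0, 0], [0, 0, 0], [0, 0, 0], [0, 0, 0], [0, 0, 0], [0, 0, 0], [0, 0, 0], [0, 0, 0], [0, 0, 0]], "hand": 1}}

```text
t: 22.45
tcp_pos: [0.5065, 0.1526, 0.1392]
orientation: [-3.14, -0.0, 2.404]
contact_force: [-0.3, 0.4, -0.8]
opening: 0.0851
gripper_force: 0.0
```

```bash
python3 -c "
from h import *
go([.5385,.0625,.11],np.radians(137.8))"
```

```text
dpos [-2.81 -1.5   0.97] twist [-0.01 -0.   -0.01]
{'t': 22.45, 'q': [0.293, 0.293, -0.18, 1.099, -0.0, 1.03], 'tcp_pos': [0.507, 0.153, 0.139], 'orientation': [-3.14, -0.0, 2.404], 'contact_force': [-0.315, 0.396, -0.792], 'torque': [0.025, 0.024, 0.045], 'opening': 0.085, 'gripper_force': 0.0}
```

>>> {"op": "step_arm", "data": {"delta_pos": [[-1, -0.5, 0], [-2, -1, 0], [-2.8, -1.5, 0], [-2.8, -1.5, 0], [-2.8, -1.5, 0.5], [-2.8, -1.5, 1], [-2.8, -1.5, 1], [-2.8, -1.5, 1], [-2.8, -1.5, 1], [-2.8, -1.5, 1]], "twist": [[0, 0, 0], [0, 0, 0], [0, 0, 0], [0, 0, 0], [0, 0, 0], [0, 0, 0], [0, 0, 0], [0, 0, 0], [0, 0, 0], [0, 0, 0]], "hand": 0}}

```text
t: 23.7
tcp_pos: [0.5392, 0.063, 0.1103]
orientation: [3.141, 0.001, 2.404]
contact_force: [-0.2, 0.2, 0.5]
opening: -0.0003
gripper_force: 0.0
```

```bash
python3 - <<'E'
from h import *
go([.5385,.0625,.079],np.radians(137.8))
ims=[]
for n,(u,v) in(("top",(235,225)),("side",(288,260))):
    p,d=env.capture(n);im=p[v-75:v+75,u-95:u+95,::-1];ims.append(cv2.resize(im,(0,0),fx=2,fy=2))
cv2.imwrite("pics/green.png",np.hstack(ims))
E
```

```text
dpos [ 0.01 -0.03  1.04] twist [ 0.    0.01 -0.01]
{'t': 23.7, 'q': [0.116, 0.336, -0.197, 1.037, -0.0, 0.854], 'tcp_pos': [0.539, 0.063, 0.11], 'orientation': [3.141, 0.001, 2.404], 'contact_force': [-0.241, 0.233, 0.458], 'torque': [-0.035, 0.027, 0.022], 'opening': -0.0, 'gripper_force': 0.0}
```

View pics/green.png

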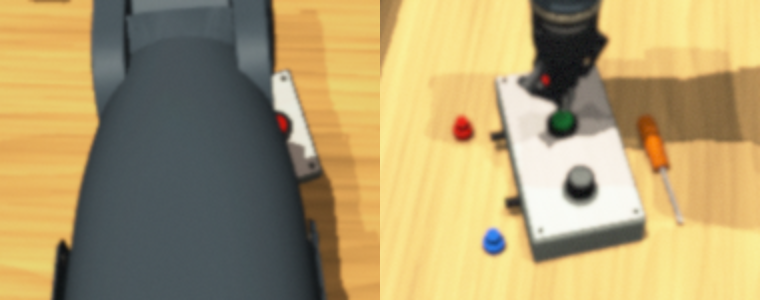

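The side view shows the shut fingertips right over the green button (563,122) and the knob untouched. Pressing down in small steps.

>>> {"op": "step_arm", "data": {"delta_pos": [[0, 0, 0.5], [0, 0, 0.8], [0, 0, 0.95], [0, 0, 1.0], [0, 0, 1.0]], "twist": [[0, 0, 0], [0, 0, 0], [0, 0, 0], [0, 0, 0], [0, 0, 0]]}}

```text
t: 24.42
tcp_pos: [0.5385, 0.0628, 0.08]
orientation: [-3.141, -0.0, 2.404]
contact_force: [-2.0, -0.1, 3.6]
opening: 0.0001
gripper_force: 1.9
```

>>> {"op": "step_arm", "data": {"delta_pos": [[0, 0, 0.04], [0, 0, 0.04]], "twist": [[0, 0, 0], [0, 0, 0]]}}

```text
t: 24.68
tcp_pos: [0.5389, 0.0629, 0.0789]
orientation: [-3.142, 0.0, 2.404]
contact_force: [-3.4, -1.0, 3.9]
opening: -0.0008
gripper_force: 2.2
```

>>> {"op": "step_arm", "data": {"delta_pos": [[0, 0, 0.04], [0, 0, 0.04]], "twist": [[0, 0, 0], [0, 0, 0]]}}

```text
t: 24.92
tcp_pos: [0.5389, 0.0629, 0.078]
orientation: [3.141, 0.0, 2.404]
contact_force: [-4.5, -0.2, 9.5]
opening: 0.0002
gripper_force: 4.6
```

The force jumped to 9.5 N at z=78 mm: the button is fully down. Lift clear.

>>> {"op": "step_arm", "data": {"delta_pos": [[0, 0, 0], [0, 0, -0.3], [0, 0, -1], [0, 0, -2.5], [0, 0, -4], [0, 0, -5], [0, 0, -5], [0, 0, -5], [0, 0, -5]], "twist": [[0, 0, 0], [0, 0, 0], [0, 0, 0], [0, 0, 0], [0, 0, 0], [0, 0, 0], [0, 0, 0], [0, 0, 0], [0, 0, 0]]}}

```text
t: 26.05
tcp_pos: [0.5384, 0.0629, 0.2264]
orientation: [-3.14, -0.001, 2.404]
contact_force: [0.1, 0.1, -0.0]
opening: -0.0002
gripper_force: 0.0
```

```bash
python3 s.py; python3 -c "
from workcell import env
print(env.hand_in())"
```

```text
26.05 yaw 137.76 q6 0.85 tz 0.068 F [ 0.1  0.1 -0. ] xy [0.5384 0.0629 0.2264]
the job is handed in; nothing more can be done
None
```

I handed the job in at about 26 s of robot time: the knob met its anticlockwise stop at about 0.5 N m and was left in the fourth click, then the green button was pressed fully down and released; `hand_in()` returned no verdict.

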